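# Seat the reagent cartridge, close the cover and lock its quarter-turn cam

## Robot

A 6-joint arm with a two-finger parallel gripper is mounted at the origin on a cart in front of the work surface, level with it; the furniture and walls round the work are solid. World frame = base frame: x ahead of the robot, y to its left, z up, the work surface at z = 0. Lengths are in mm, angles in rad, forces in N, time in s.
With the tool pointing down it reaches from about 350 to 775 mm from the base axis. Payload 7.3 kg.
Tool frame: the origin (TCP) lies at the very end of the fingers, on their centre line; the grasp point (between the pads) lies 19 mm behind it; z points along the fingers, y is the line along which they close (so a half turn about z gives the same grasp; the last joint's range is limited). The gripper opens to 92 mm and grips with 3 to 60 N. Pads are 19 mm wide; open, the fingers measure 130 mm over their backs; the gripper's body (75 mm by 190 mm) begins 47 mm behind the grasp point.
Start: joints at [-1.394, 0.342, 1.524, -0, 1.275, -0.146], TCP at [166.565, -497.897, 226.741] pointing down, gripper open.
Joint ranges: [-2.53, 2.53], [-0.77, 2.02], [0.04, 2.7], [-1, 4.14], [0.28, 2.66], [-3.11, 3.11]. Speed limits (rad/s): [2.57, 2.57, 3.14, 3.14, 3.14, 3.14].

## Interface

Orientations are given as [roll, pitch, yaw] about the fixed x, y, z axes, in that order (R = Rz(yaw) Ry(pitch) Rx(roll)).
In Python, from plant import * gives the robot as it stands.
- The arm moves only by the tool arm_command, never from a script. Its arguments are lists of equal length, an entry for each row: "gripper": the finger opening in mm, from 0 to 91.8; "dp": the shift along the tool's x, y, z in units of 25 mm (1.0 is 25 mm), a list of three; "twist": the turn about the tool's z in units of 5 degrees (1.0 is 5 degrees). A call has exactly 5 rows; each row shifts and turns the commanded pose from where the row before left it, along the tool's axes as they then stand; what a row does not reach is not made up. A row lasts 1/8 s, in which the tool goes at most 62.5 mm and 10.7 degrees, less where a joint would pass 70% of its speed; a pose out of reach is approached as far as the arm can. A call is refused whole if a number of a shift passes 1 or a number of a turn 1, either way. A call with a gripper value outside its range is refused whole. The fingers move at their own pace and stop on an object; the grip force is fixed at half the most. Time passes only in rows, so rows that do not move let the fingers close, or fill a call up. It gives the time, the measured TCP pose, the force, the opening and the grip force at its end, in the units of the state.
- get_obs(): the state, without advancing time (a new reading comes with each control period).
- capture(name): name is "scene" or "side" or "wrist"; returns the picture (400x640x3 uint8, red, green, blue); there is no depth.
- get_calibration(name): a dict with "mtx" (3x3 intrinsics, pixels), "position" and "attitude" of the camera in the world; the wrist camera has in their place "mount" (4x4, takes a point from camera to tool coordinates, whose origin is the TCP and whose axes are the flange's). Camera axes: x right, y down, z forward; pixel columns grow to the right and rows downward; lengths in mm; the calibration is good to about 2 mm. The wrist camera is an equidistant fisheye: a pixel r from the principal point sees the ray r / f radians off the axis. A picture is of the moment at which its call begins: read the wrist's pose just before it. get_calibration takes no time and is no camera call.
- close_job(): hands the job in; it is judged then, once.
The state is a dict: "time": time; "joint_positions": joint angles; "dq": joint speeds; "tau": joint torques, N m; "tool_pos": TCP position; "tcp_rot": TCP orientation; "contact_force": force on the tool from outside, world axes, zero at the start; "moment": the same for the moment, N m; "grip_width": finger opening in mm; "finger_force": force on a finger pad.
Only numpy, scipy, OpenCV 4.12 (cv2) and the standard library are available. Lean on these libraries where they do the work, as an engineer would, in place of code of your own. Each camera call takes 0.05 s, during which the arm holds its last target. There are 200 camera calls.

## Task

Put the reagent module back into service with your fingertips alone, picking nothing up: press the cartridge that stands proud in the open bay fully home, then push the sliding cover fully shut over it, and then set a fingertip in the slot of the round dial on the cover and turn it a quarter turn clockwise, as far as it goes, so that its cam locks the cover. Do not pull the cartridge up out of its bay, do not turn the dial before the cover is shut, and leave the pot, jar, cartons and syringe round the module where they are.

Things in the scene. Friction and masses are not known exactly. Their poses are not given: they have to be found in the camera images.
- module: cream reagent module fixed to the worktop, 124 mm deep (its x), 226 mm long (its y, from -112 to +114 mm), deck top 68 mm above the worktop. Origin on the worktop below the middle; its x points away from the robot, y to the left, z up. Along both long sides of the deck runs a guide rail 13 mm high (51 to 60 mm from the middle line); the front rail has a cut-out with a steel keeper block (15 mm high) at its left end, which the cam tongue swings into.
- cartridge (a joint): height of the white reagent cartridge above its home position, m: 0 = fully home, 10 to 16 mm at the start. Slides straight down in the bay near the module's right end (centre at module x 0, y -69 mm); friction about 6 N, stays where it is left, hard stop at 0. If it is not home, the cover's edge strikes it and cannot pass.
- cartridge_top (a point): centre of the cartridge's flat top, which is 76 mm (module x) by 56 mm (module y); when home it lies 1 mm below the deck top.
- cover (a joint): opening of the flat aluminium sliding cover, m: 0 = shut over the bay, grows as it slides left (module +y), up to 0.090; 66 to 88 mm at the start. Friction about 8 N, hard stop at 0. Cover top 6 mm above the deck; it carries the dial and, along its left (rear) edge, a raised rib.
- cover_rib (a point): middle of the top edge of that rib, on its left face, 16 mm above the deck; the rib is 64 mm long (module x), 8 mm thick, 10 mm high. Pushing its left face towards module -y shuts the cover. It lies 56 mm to the left (module +y) of the dial's axis.
- dial (a joint): angle of the quarter-turn dial, rad: 0 = unlocked, grows clockwise from above, hard stop at 1.571 = locked; 0 to 0.25 at the start. Friction 0.08 N m, stays where left. With the cover shut its tongue swings from module -y to -x, past the keeper. A finger in the slot's left end (moving away, then right) keeps the cover shut; one in the right end may drag it open; two spread tips may twist it.
- dial_slot (a point): point on the dial's axis at the floor of its slot. The round dark grey dial with a black slot floor is 86 mm across; the slot runs straight across it along this point's y axis, 30 mm wide, 76 mm long (closed at both ends by the dial's rim), 12 mm deep, open upwards; the rim stands 13 mm above this point. At joint 0 the slot lies along module y; at 1.571 along module x.
- sample_pot: bystander, white capped sample pot, 43 mm across, 84 mm tall, upright, behind the module; origin at the centre of its underside. Leave it alone.
- pill_jar: bystander, small white screw jar, 34 mm across, 46 mm tall, upright, behind the module; origin at the centre of its underside. Leave it alone.
- vial_box: bystander, small upright carton, 28x34x58 mm, left of the module; origin at the centre of its underside. Leave it alone.
- syringe_1: bystander, capped syringe lying on its side, 100 mm long, 12 mm high, left of the module; origin at the centre of its underside (as it lies). Leave it alone.
- capillary_box: bystander, flat printed carton, 55x95x28 mm, left of the module; origin at the centre of its underside. Leave it alone.

How it is judged (in metres and radians):
On the way, in this order (a step that is already met when the one before it is completed fails the run):
1. the cartridge is pressed home while the cover is still open and the dial unturned (value of joint cartridge below 0.0025 m and value of joint cover above 0.05 m and value of joint dial below 0.45 rad), for 0.1 s.
2. the cover is pushed shut, the dial still unturned (value of joint cartridge below 0.0025 m and value of joint cover below 0.004 m and value of joint dial below 0.6 rad), for 0.1 s.
3. the dial is turned to its locked end with the cover shut (value of joint cartridge below 0.0025 m and value of joint cover below 0.004 m and value of joint dial above 1.42 rad), for 0.1 s.
At the end, for the whole second after the job is handed in: Cartridge home within 2.5 mm, cover shut within 4 mm, dial turned past 1.42 rad (81 degrees of its 90), all at rest (all of step 3 and velocity of joint cover below 0.01 m/s and velocity of joint dial below 0.1 rad/s); the robot touches nothing.
It fails at once if the cartridge is pulled up out of its bay (value of joint cartridge above 0.022 m).
It fails at once if the dial is turned before the cover is shut (value of joint dial above 0.7 rad and value of joint cover above 0.02 m).
It fails at once if a bystander is lifted, tipped or pushed away (distance of any of sample_pot, pill_jar, vial_box, syringe_1, capillary_box from where it was at the start of the episode above 0.02 m).
It also fails if it takes over 56 s, if anything falls off the work surface, if the arm or the gripper's body presses on something with over 40 N, if the wrist force passes 120 N, or if a joint passes its speed limit or range.

## Working session

There is one attempt and no reset: what is moved stays moved. The work goes in short steps, Python scripts to look and compute and a tool call to move; the robot and the scene stay as the last step left them, time stands still between calls to the robot, and variables do not carry over. Pictures are saved under pics/ and viewed, at most 10 in all, crops included, and the job is handed in when it is done.

Besides the shell and the picture viewer there is one more tool, called after "Request:" as name(argument=value, ...), one argument or row to a line, values as JSON. arm_command: Moves the arm, as the interface text tells. Its arguments: {"type":"object","properties":{"gripper":{"type":"array"},"dp":{"type":"array"},"twist":{"type":"array"}},"required":["gripper","dp","twist"]}

```bash
mkdir -p pics; ls
python3 - <<'E'
from plant import *
import cv2
o=get_obs();print(o)
for n in("scene","side"):
    cv2.imwrite(f"pics/{n}0.png",capture(n)[:,:,::-1]);print(n,get_calibration(n))
print(get_calibration("wrist"))
E
```

```text
pics
{'time': 0.0, 'joint_positions': array([-1.39395758e+00,  3.42690727e-01,  1.52503941e+00, -1.40235931e-05,
        1.27541431e+00, -1.46002609e-01]), 'dq': array([-0.00024594,  0.00189157,  0.00109796,  0.0011775 , -0.000767  ,
        0.00037287]), 'tau': array([-2.60078123e-03, -4.31249964e+01, -2.44226450e+01,  7.14260526e-02,
        5.58605546e-02, -1.40630409e-04]), 'tool_pos': array([ 166.50314306, -497.45049526,  226.05376546]), 'tcp_rot': array([-3.14005542e+00, -2.12494585e-04,  3.22845290e-01]), 'contact_force': array([-0.02918365,  0.2147212 , -0.2363573 ]), 'moment': array([ 0.05596408, -0.02357627, -0.00608955]), 'finger_force': 0.0, 'grip_width': 91.45898982529549}
scene {'mtx': array([[412.65886356,   0.        , 316.67808063],
       [  0.        , 412.65886356, 198.38738111],
       [  0.        ,   0.        ,   1.        ]]), 'position': array([133.91322452, 547.62127376, 762.51371834]), 'attitude': array([-2.40611867,  0.01031133, -2.44600436])}
side {'mtx': array([[519.6451336 ,   0.        , 320.16169417],
       [  0.        , 519.6451336 , 194.7315497 ],
       [  0.        ,   0.        ,   1.        ]]), 'position': array([-373.4443841 , -249.06139114,  687.31986791]), 'attitude': array([-2.12526819, -0.00527376, -1.24074117])}
{'mtx': array([[309.70691629,   0.        , 319.2051755 ],
       [  0.        , 309.70691629, 201.43158293],
       [  0.        ,   0.        ,   1.        ]]), 'mount': array([[-8.35727469e-04, -9.57716771e-01, -2.87711465e-01,
         7.69183485e+01],
       [ 9.99999373e-01, -5.86037264e-04, -9.53973899e-04,
        -1.13127103e-02],
       [ 7.45027163e-04, -2.87712082e-01,  9.57716661e-01,
        -1.57262060e+02],
       [ 0.00000000e+00,  0.00000000e+00,  0.00000000e+00,
         1.00000000e+00]])}
```

View pics/scene0.png

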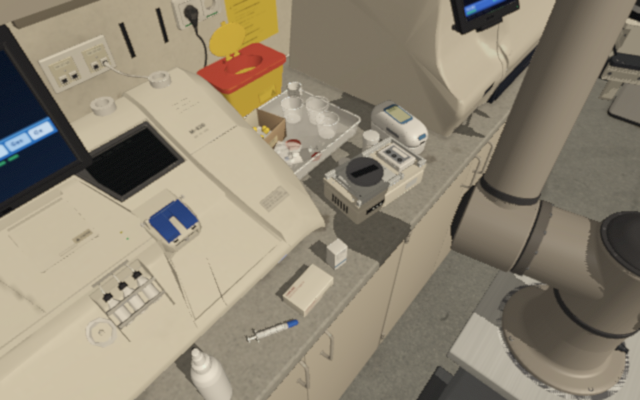

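View pics/side0.png

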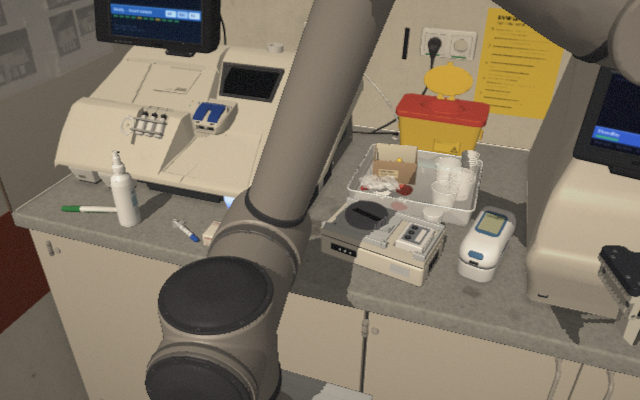

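The module sits near (375,178) in the scene view and (385,240) in the side view, with the dial at its left end. I'll enlarge both.

Run:
```python
import cv2,numpy as np
a=cv2.imread("pics/scene0.png")[125:225,310:440];b=cv2.imread("pics/side0.png")[185:290,310:460]
a=cv2.resize(a,None,fx=6,fy=6,interpolation=cv2.INTER_CUBIC);b=cv2.resize(b,None,fx=5.3,fy=5.3,interpolation=cv2.INTER_CUBIC)
cv2.imwrite("pics/s1.png",a);cv2.imwrite("pics/d1.png",b);print(a.shape,b.shape)
```

```text
(600, 780, 3) (556, 795, 3)
```

View pics/s1.png

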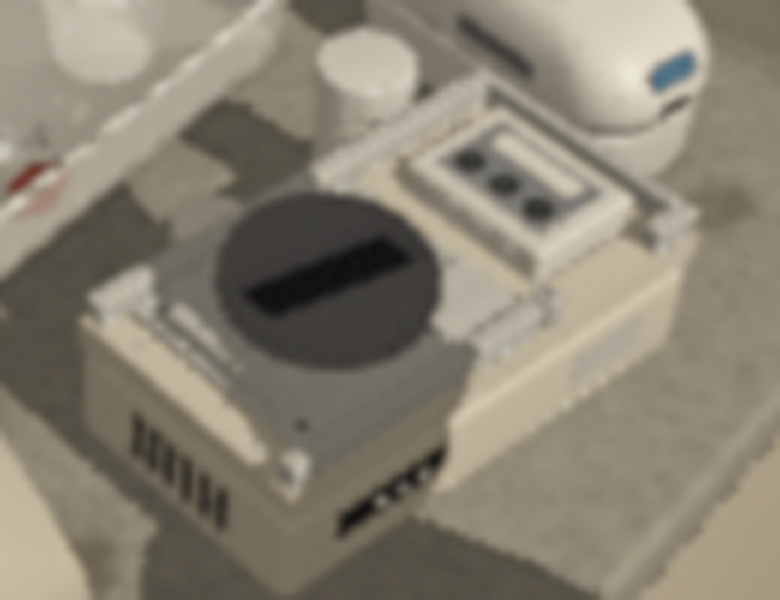

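View pics/d1.png

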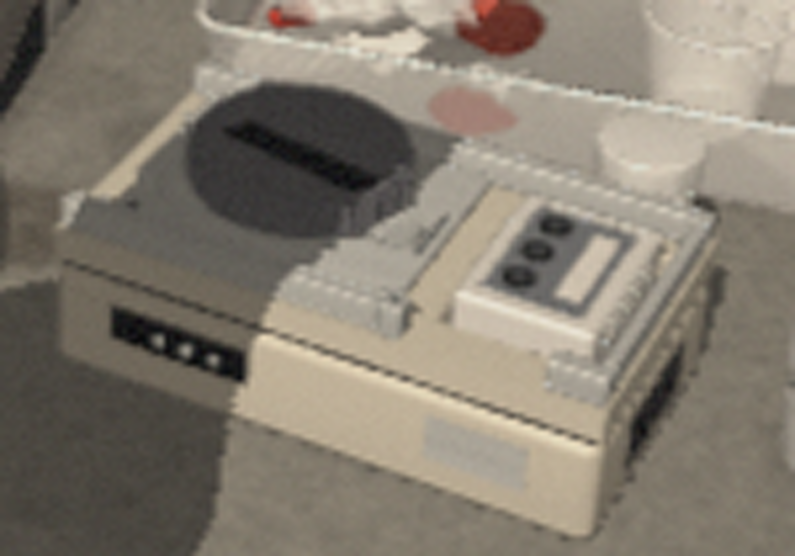

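```bash
cat > h.py <<'E'
import numpy as np
from scipy.spatial.transform import Rotation as Ro
from scipy.optimize import least_squares
def proj(c,p):
    R=Ro.from_euler('xyz',c["attitude"]).as_matrix();q=(np.atleast_2d(p)-c["position"])@R
    return q[:,:2]/q[:,2:]*c["mtx"][0,0]+c["mtx"][:2,2]
def M(t,p):
    p=np.atleast_2d(np.array(p,float));c,s=np.cos(t[2]),np.sin(t[2])
    return np.c_[t[0]+c*p[:,0]-s*p[:,1],t[1]+s*p[:,0]+c*p[:,1],p[:,2]]
E
python3 - <<'E'
from plant import *
from h import *
S,D=get_calibration("scene"),get_calibration("side")
s=lambda u,v:np.array([310+u/6-.4,125+v/6-.4]); d=lambda u,v:np.array([310+u/5.3-.4,185+v/5.3-.4])
obs=[(S,(-62,114,68),s(290,492)),(S,(62,114,68),s(85,318)),(S,(-62,114,0),s(285,594)),(S,(-62,-112,68),s(690,250)),
(D,(-62,-112,68),d(603,443)),(D,(-62,114,68),d(62,262)),(D,(-62,-112,0),d(590,535)),(D,(62,-112,68),d(715,210))]
car=[(S,(38,-41),s(405,165)),(S,(38,-97),s(485,107)),(S,(-38,-97),s(635,195)),(S,(-38,-41),s(540,262)),
(D,(-38,-41),d(458,292)),(D,(-38,-97),d(600,337)),(D,(38,-97),d(660,240))]
# dial top centre (module y,z), slot ends (module)
def f(p):
    t=p[:3];r=[proj(c,M(t,m))[0]-u for c,m,u in obs]
    r+=[proj(c,M(t,(*m,67+p[3])))[0]-u for c,m,u in car]
    r+=[proj(S,M(t,(0,p[4],p[5])))[0]-s(328,281),proj(D,M(t,(0,p[4],p[5])))[0]-d(300,158)]
    return np.concatenate(r)
q=least_squares(f,[550,-100,0,12,40,87],x_scale=[1,1,.01,1,1,1],loss='soft_l1')
print(q.x.round(3));print(f(q.x).reshape(-1,2).round(1))
E
```

```text
[ 4.92903e+02 -9.18430e+01 -1.79000e-01  9.78100e+00  3.92750e+01
  8.82920e+01]
[[ 0.9  0.9]
 [-1.1 -0.1]
 [-0.2  2.9]
 [ 0.9 -3.9]
 [ 1.5 -6.1]
 [-1.6 -6.4]
 [ 0.1  3.9]
 [ 0.8  4.4]
 [-0.9 -0.5]
 [ 1.3 -0.4]
 [-0.9  0.3]
 [-0.7 -0.7]
 [-1.2  0.7]
 [-0.7  0.9]
 [ 0.8 -0.9]
 [-0.2 -0.5]
 [-0.2  0.3]]
```

Run:
```python
from plant import *
from h import *
S,D=get_calibration("scene"),get_calibration("side")
s=lambda u,v:np.array([310+u/6-.4,125+v/6-.4]); d=lambda u,v:np.array([310+u/5.3-.4,185+v/5.3-.4])
obs=[(S,(-62,114),s(290,492)),(S,(62,114),s(85,318)),(S,(-62,-112),s(690,250)),
(D,(-62,-112),d(603,443)),(D,(-62,114),d(62,262))]
car=[(S,(38,-41),s(405,165)),(S,(38,-97),s(485,107)),(S,(-38,-97),s(635,195)),(S,(-38,-41),s(540,262)),
(D,(-38,-41),d(458,292)),(D,(-38,-97),d(600,337)),(D,(38,-97),d(660,240))]
def f(p):
    t=p[:3];r=[proj(c,M(t,(*m,p[6])))[0]-u for c,m,u in obs]
    r+=[proj(c,M(t,(*m,67+p[3])))[0]-u for c,m,u in car]
    r+=[proj(S,M(t,(0,p[4],p[5])))[0]-s(328,281),proj(D,M(t,(0,p[4],p[5])))[0]-d(300,158)]
    return np.concatenate(r)
q=least_squares(f,[550,-100,0,12,40,87,60],x_scale=[1,1,.01,1,1,1,1],loss='soft_l1')
print(q.x.round(3));print(f(q.x).reshape(-1,2).round(1))
t=q.x
print(M(t,[(0,-69,67),(0,t[4],t[5]),(0,t[4]+56,84)]).round(1))
# slot ends in world on the dial plane
for c,pts in((S,[s(265,300),s(395,250)]),(D,[d(240,133),d(358,183)])):
    w=[least_squares(lambda x:proj(c,[x[0],x[1],t[5]-13])[0]-u,t[:2]).x for u in pts];w=np.array(w);v=w[0]-w[1]
    print(w.round(1),np.arctan2(-v[0],v[1])-t[2])
```

```text
[ 4.93126e+02 -9.36700e+01 -1.94000e-01  9.74200e+00  4.10520e+01
  8.75710e+01  5.52340e+01]
[[ 0.1  3.9]
 [-0.9  2.6]
 [ 0.5 -0. ]
 [ 1.  -0.3]
 [-0.8 -1.9]
 [-0.2 -0.9]
 [ 2.2 -0.6]
 [-0.3  0.3]
 [-0.3 -0.8]
 [-0.6  0.9]
 [-0.2  1.4]
 [ 1.8 -0.3]
 [-0.5 -0.6]
 [ 0.   0.4]]
[[ 479.8 -161.4   67. ]
 [ 501.   -53.4   87.6]
 [ 511.8    1.6   84. ]]
[[519.  -39.7]
 [495.6 -95.8]] -0.20186225041852934
[[530.8 -21.3]
 [511.8 -74.8]] -0.14817392604132862
```

Request:
arm_command(
  gripper=[0,0,0,0,0],
  dp=[
    [0.9,-0.7,0],
    [0.9,-0.7,0],
    [0.9,-0.7,0],
    [0.9,-0.7,0],
    [0.9,-0.7,0],
  ],
  twist=[0,0,0,0,0],
)

```text
time: 0.72
tool_pos: [245.8, -378.2, 226.4]
tcp_rot: [-3.141, 0.0, 0.323]
contact_force: [0.1, -0.9, 0.6]
grip_width: 46.6
finger_force: 0.0
```

Request:
arm_command(
  gripper=[0,0,0,0,0],
  dp=[
    [0.9,-0.7,0],
    [0.9,-0.7,0],
    [0.9,-0.7,0],
    [0.9,-0.7,0],
    [0.9,-0.7,0],
  ],
  twist=[0,0,0,0,0],
)

```text
time: 1.35
tool_pos: [324.7, -259.6, 226.5]
tcp_rot: [-3.141, 0.0, 0.323]
contact_force: [0.2, -0.1, -0.7]
grip_width: 0.8
finger_force: 0.0
```

Request:
arm_command(
  gripper=[0,0,0,0,0],
  dp=[
    [0,0,0],
    [0,0,0],
    [0,0,0],
    [0,0,0],
    [0,0,0],
  ],
  twist=[-1,-1,-1,-1,-1],
)

```text
time: 1.98
tool_pos: [324.2, -260.3, 226.4]
tcp_rot: [-3.141, -0.0, 0.762]
contact_force: [-0.0, 0.0, 0.5]
grip_width: 0.3
finger_force: 0.0
```

Request:
arm_command(
  gripper=[0,0,0,0,0],
  dp=[
    [0,0,0],
    [0,0,0],
    [0,0,0],
    [0,0,0],
    [0,0,0],
  ],
  twist=[-1,-1,-1,-1,-1],
)

```text
time: 2.6
tool_pos: [324.2, -260.4, 226.4]
tcp_rot: [-3.141, -0.0, 1.198]
contact_force: [-0.1, 0.6, 0.2]
grip_width: 0.2
finger_force: 0.0
```

Request:
arm_command(
  gripper=[0,0,0,0,0],
  dp=[
    [0,0,0],
    [0,0,0],
    [0,0,0],
    [0,0,0],
    [0,0,0],
  ],
  twist=[-1,-1,-1,-1,-1],
)

```text
time: 3.22
tool_pos: [324.3, -260.3, 226.4]
tcp_rot: [-3.141, -0.001, 1.635]
contact_force: [0.8, -0.2, -0.2]
grip_width: -0.2
finger_force: 0.0
```

Request:
arm_command(
  gripper=[0,0,0,0,0],
  dp=[
    [0,0,0],
    [0,0,0],
    [0,0,0],
    [0,0,0],
    [0,0,0],
  ],
  twist=[-1,-1,-1,-1,-1],
)

```text
time: 3.85
tool_pos: [324.3, -260.4, 226.4]
tcp_rot: [-3.141, -0.001, 2.071]
contact_force: [0.1, 1.3, 0.5]
grip_width: 0.3
finger_force: 0.0
```

Request:
arm_command(
  gripper=[0,0,0,0,0],
  dp=[
    [0,0,0],
    [0,0,0],
    [0,0,0],
    [0,0,0],
    [0,0,0],
  ],
  twist=[-1,-1,-1,-1,-1],
)

```text
time: 4.47
tool_pos: [324.3, -260.3, 226.4]
tcp_rot: [3.141, -0.001, 2.507]
contact_force: [0.5, -0.4, -0.3]
grip_width: -0.0
finger_force: 0.0
```

Request:
arm_command(
  gripper=[0,0,0,0,0],
  dp=[
    [0,0,0],
    [0,0,0],
    [0,0,0],
    [0,0,0],
    [0,0,0],
  ],
  twist=[-1,-1,-1,-1,-1],
)

```text
time: 5.1
tool_pos: [324.2, -260.3, 226.4]
tcp_rot: [3.141, -0.001, 2.944]
contact_force: [0.3, 0.6, -0.1]
grip_width: 1.0
finger_force: 0.0
```

Request:
arm_command(
  gripper=[0,0,0,0,0],
  dp=[
    [-1,1,0],
    [-1,1,0],
    [-1,1,0],
    [-1,1,0],
    [-1,1,0],
  ],
  twist=[0,0,0,0,0],
)

```text
time: 5.72
tool_pos: [472.6, -162.1, 226.4]
tcp_rot: [3.142, -0.001, 2.941]
contact_force: [0.6, 0.0, 0.6]
grip_width: 0.4
finger_force: 0.0
```

Request:
arm_command(
  gripper=[0,0,0,0,0],
  dp=[
    [-0.35,0.1,0.5],
    [0,0,0.5],
    [0,0,0],
    [0,0,0],
    [0,0,0],
  ],
  twist=[0,0,0,0,0],
)

```text
time: 6.35
tool_pos: [480.8, -162.8, 202.2]
tcp_rot: [-3.141, 0.001, 2.94]
contact_force: [-0.4, 0.6, -0.5]
grip_width: 0.3
finger_force: 0.0
```

Run:
```python
from plant import *
import cv2
o=get_obs();print(o["tool_pos"],o["tcp_rot"])
im=capture("wrist")[:,:,::-1];cv2.imwrite("pics/w1.png",im)
```

```text
[ 480.75914497 -162.80893065  202.21389226] [-3.14119288e+00  8.86432118e-04  2.93994840e+00]
```

View pics/w1.png

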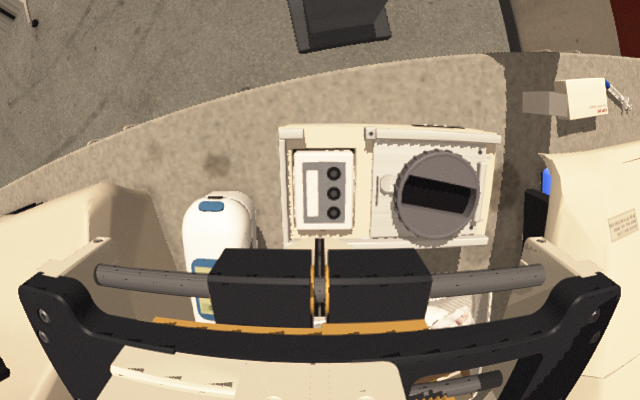

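```bash
cat >> h.py <<'E'
def ray(cal,o,u,z):
    K=cal["mtx"];d=(np.array(u)-K[:2,2])/K[0,0];r=np.hypot(*d)
    v=np.r_[d/r*np.sin(r),np.cos(r)];T=cal["mount"];R=Ro.from_euler('xyz',o["tcp_rot"]).as_matrix()
    v=R@T[:3,:3]@v;p=R@T[:3,3]+o["tool_pos"];return p+v*(z-p[2])/v[2]
E
python3 - <<'E'
from plant import *
from h import *
c=get_calibration("wrist");o=get_obs()
for n,u,z in[("c",(293,150),77),("c",(354,150),77),("c",(354,228),77),("c",(293,228),77),("dial",(438,195),87.5),("slotR",(403,188),75),("slotL",(475,203),75),("rib",(485,180),84),("rib",(479,207),84),("railFR",(280,131),81),("railFL",(500,141),81),("railBL",(487,243),81)]:
    p=ray(c,o,u,z);print(n,p.round(1),M([0,0,.194],[p[:2].tolist()+[0]]-np.array([493.1,-93.7,0])).round(1)[0,:2])
E
python3 -c "
import cv2;a=cv2.imread('pics/w1.png')[115:255,270:510];cv2.imwrite('pics/w1c.png',cv2.resize(a,None,fx=3.3,fy=3.3,interpolation=2))"
```

```text
c [ 433.7 -178.    77. ] [-42.  -94.2]
c [ 444.9 -123.1   77. ] [-41.6 -38.2]
c [ 520.4 -136.3   77. ] [ 35.  -36.5]
c [ 508.3 -195.    77. ] [ 34.5 -96.5]
dial [500.3 -50.9  87.5] [-1.2 43.4]
slotR [490.4 -82.   75. ] [-4.9 10.9]
slotL [522.   -4.4  75. ] [11.1 93.2]
rib [496.2   4.3  84. ] [-15.8  96.7]
rib [523.6  -4.3  84. ] [12.7 93.6]
railFR [ 413.9 -185.3   81. ] [ -60.1 -105.2]
railFL [459.9  27.7  81. ] [-56.  112.7]
railBL [569.5   7.2  81. ] [ 55.5 113.7]
```

View pics/w1c.png

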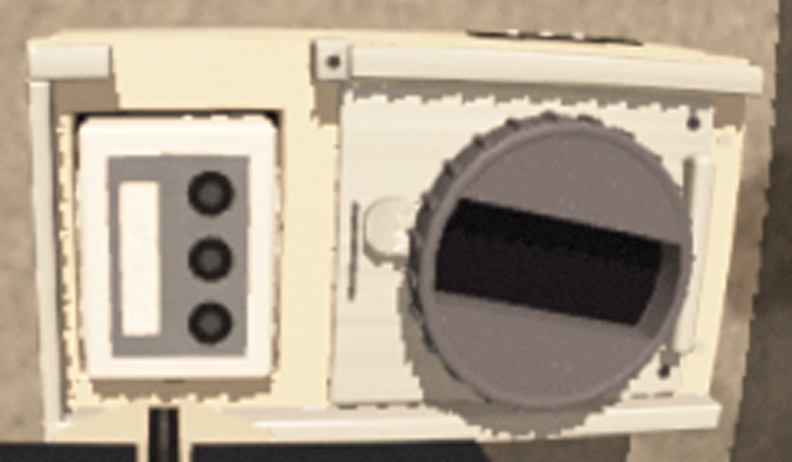

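The view confirms the pose within about 3 mm: the cartridge is centred below the fingertips at crop (178,245), the dial centre is at (438,195), and its rib is to the right of it. I'll press the cartridge now.

Request:
arm_command(
  gripper=[0,0,0,0,0],
  dp=[
    [0,0.1,1],
    [0,0,1],
    [0,0,1],
    [0,0,1],
    [0,0,0.7],
  ],
  twist=[0,0,0,0,0],
)

```text
time: 7.02
tool_pos: [481.2, -159.9, 83.5]
tcp_rot: [-3.142, -0.0, 2.941]
contact_force: [0.5, 0.0, -0.0]
grip_width: 0.2
finger_force: 0.0
```

Request:
arm_command(
  gripper=[0,0,0,0,0],
  dp=[
    [0,0,0.2],
    [0,0,0.2],
    [0,0,0.15],
    [0,0,0.15],
    [0,0,0],
  ],
  twist=[0,0,0,0,0],
)

```text
time: 7.65
tool_pos: [481.8, -160.1, 67.4]
tcp_rot: [-3.141, 0.001, 2.941]
contact_force: [0.8, -0.9, -0.0]
grip_width: 0.5
finger_force: 0.0
```

Request:
arm_command(
  gripper=[0,0,0,0,0],
  dp=[
    [0,0,0.05],
    [0,0,0.05],
    [0,0,0],
    [0,0,0],
    [0,0,0],
  ],
  twist=[0,0,0,0,0],
)

```text
time: 8.28
tool_pos: [482.1, -160.2, 67.0]
tcp_rot: [-3.141, 0.003, 2.941]
contact_force: [-7.1, 2.8, 24.0]
grip_width: 0.3
finger_force: 11.6
```

Request:
arm_command(
  gripper=[0,0,0,0,0],
  dp=[
    [0,0,-1],
    [0,0,-1],
    [0.1,1,-0.1],
    [0,1,0],
    [0,1,0],
  ],
  twist=[0,0,0,0,0],
)

```text
time: 8.9
tool_pos: [494.6, -85.4, 117.3]
tcp_rot: [-3.141, 0.002, 2.94]
contact_force: [-0.2, 0.2, -0.3]
grip_width: 0.8
finger_force: 0.0
```

Request:
arm_command(
  gripper=[0,0,0,0,0],
  dp=[
    [0,1,0],
    [0,1,0],
    [0,1,0],
    [0,1,0],
    [0,0.9,0],
  ],
  twist=[0,0,0,0,0],
)

```text
time: 9.52
tool_pos: [519.1, 35.0, 117.1]
tcp_rot: [3.141, 0.002, 2.941]
contact_force: [1.0, -0.6, 0.0]
grip_width: 0.5
finger_force: 0.0
```

Request:
arm_command(
  gripper=[0,0,0,0,0],
  dp=[
    [0,0,0],
    [0,0,0.6],
    [0,0,0.6],
    [0,0,0.4],
    [0,0,0],
  ],
  twist=[0,0,0,0,0],
)

```text
time: 10.15
tool_pos: [517.6, 33.8, 75.4]
tcp_rot: [-3.141, -0.002, 2.94]
contact_force: [-0.2, -0.2, 0.3]
grip_width: 0.4
finger_force: 0.0
```

Run:
```python
from plant import *
import cv2
o=get_obs();print(o["tool_pos"],o["tcp_rot"])
a=capture("wrist")[80:330,160:480,::-1];cv2.imwrite("pics/w2.png",cv2.resize(a,None,fx=2.3,fy=2.3,interpolation=2))
```

```text
[517.60746417  33.84425008  75.44949895] [-3.14119817e+00 -2.47230853e-03  2.94017686e+00]
```

View pics/w2.png

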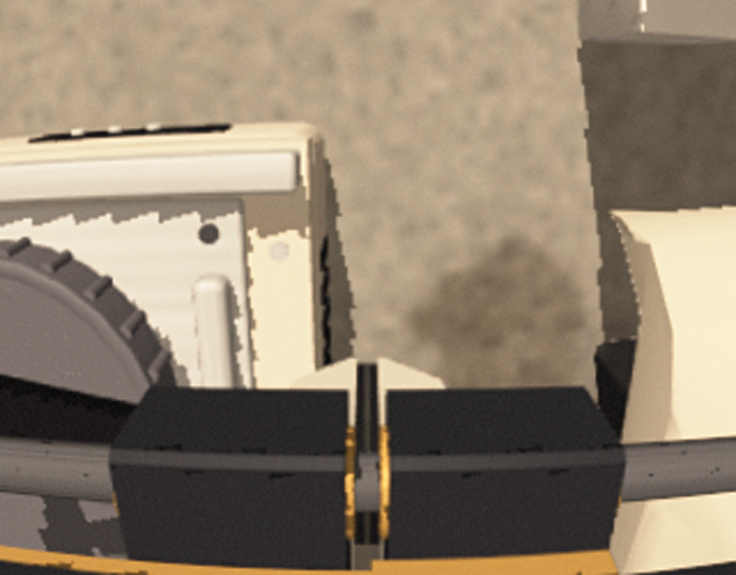

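The fingertips (crop 295–445, 375) sit about 15 mm left of the rib face (crop x≈235), at the right height. I'll push the cover shut.

Request:
arm_command(
  gripper=[0,0,0,0,0],
  dp=[
    [0,-0.5,0],
    [0,-0.5,0],
    [0,-0.5,0],
    [0,-0.5,0],
    [0,-0.5,0],
  ],
  twist=[0,0,0,0,0],
)

```text
time: 10.82
tool_pos: [506.6, -26.6, 77.4]
tcp_rot: [3.139, 0.002, 2.94]
contact_force: [3.4, 10.1, 0.5]
grip_width: 0.4
finger_force: 3.9
```

Request:
arm_command(
  gripper=[0,0,0,0,0],
  dp=[
    [0,-0.3,0],
    [0,-0.3,0],
    [0,-0.2,0],
    [0,0,0],
    [0,0,0],
  ],
  twist=[0,0,0,0,0],
)

```text
time: 11.45
tool_pos: [502.6, -46.8, 77.5]
tcp_rot: [3.14, 0.002, 2.94]
contact_force: [1.8, 5.1, 0.5]
grip_width: 0.6
finger_force: 2.3
```

Request:
arm_command(
  gripper=[0,0,0,0,0],
  dp=[
    [0,-0.1,0],
    [0,-0.1,0],
    [0,-0.1,0],
    [0,0,0],
    [0,0,0],
  ],
  twist=[0,0,0,0,0],
)

```text
time: 12.08
tool_pos: [501.3, -53.8, 77.5]
tcp_rot: [3.14, 0.003, 2.94]
contact_force: [3.0, 7.1, 0.3]
grip_width: 0.4
finger_force: 2.8
```

Request:
arm_command(
  gripper=[0,0,0,0,0],
  dp=[
    [0,-0.1,0],
    [0,0,0],
    [0,0,0],
    [0,0,0],
    [0,0,0],
  ],
  twist=[0,0,0,0,0],
)

```text
time: 12.7
tool_pos: [500.8, -56.2, 77.5]
tcp_rot: [3.14, 0.003, 2.94]
contact_force: [2.6, 7.0, 0.8]
grip_width: 0.4
finger_force: 2.9
```

Request:
arm_command(
  gripper=[0,0,0,0,0],
  dp=[
    [0,-0.1,0],
    [0,-0.1,0],
    [0,0,0],
    [0,0,0],
    [0,0,0],
  ],
  twist=[0,0,0,0,0],
)

```text
time: 13.32
tool_pos: [499.8, -61.2, 77.5]
tcp_rot: [3.14, 0.003, 2.94]
contact_force: [2.9, 6.8, 1.3]
grip_width: 0.2
finger_force: 2.9
```

Request:
arm_command(
  gripper=[0,0,0,0,0],
  dp=[
    [0,-0.1,0],
    [0,0,0],
    [0,0,0],
    [0,0,0],
    [0,0,0],
  ],
  twist=[0,0,0,0,0],
)

```text
time: 13.95
tool_pos: [499.3, -63.6, 77.5]
tcp_rot: [3.14, 0.003, 2.94]
contact_force: [3.0, 7.7, 1.6]
grip_width: 0.6
finger_force: 2.9
```

Request:
arm_command(
  gripper=[0,0,0,0,0],
  dp=[
    [0,-0.1,0],
    [0,0,0],
    [0,0,0],
    [0,0,0],
    [0,0,0],
  ],
  twist=[0,0,0,0,0],
)

```text
time: 14.58
tool_pos: [498.9, -66.0, 77.5]
tcp_rot: [3.14, 0.003, 2.94]
contact_force: [3.1, 6.4, 1.2]
grip_width: 0.2
finger_force: 2.9
```

Request:
arm_command(
  gripper=[0,0,0,0,0],
  dp=[
    [0,-0.1,0],
    [0,0,0],
    [0,0,0],
    [0,0,0],
    [0,0,0],
  ],
  twist=[0,0,0,0,0],
)

```text
time: 15.2
tool_pos: [498.6, -67.0, 77.6]
tcp_rot: [3.138, 0.003, 2.939]
contact_force: [5.0, 13.3, 2.7]
grip_width: 0.2
finger_force: 6.0
```

Run:
```python
from plant import *
import cv2
o=get_obs();print(o["tool_pos"],o["tcp_rot"],o["contact_force"])
a=capture("wrist")[80:330,160:480,::-1];cv2.imwrite("pics/w3.png",cv2.resize(a,None,fx=2.3,fy=2.3,interpolation=2))
```

```text
[498.60479708 -66.99635417  77.59302563] [3.13755186e+00 2.88343485e-03 2.93948498e+00] [ 5.03090508 13.29379188  2.74468639]
```

View pics/w3.png

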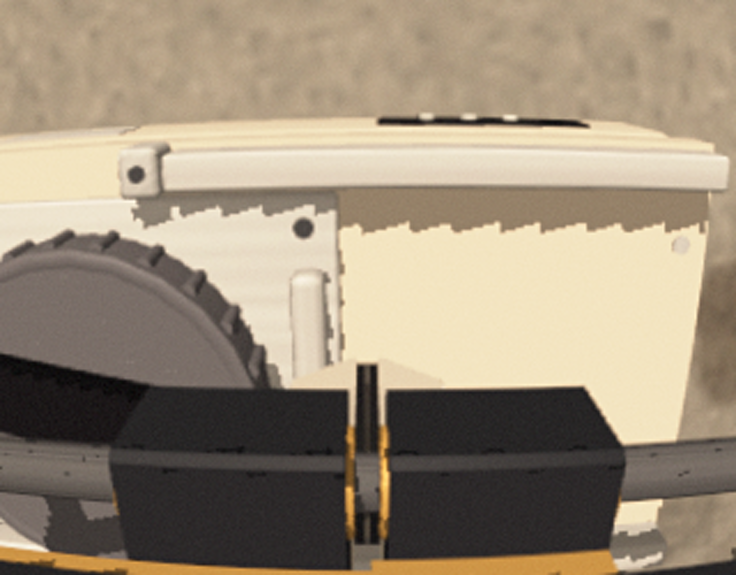

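Request:
arm_command(
  gripper=[0,0,0,0,0],
  dp=[
    [0,-0.1,0],
    [0,-0.05,0],
    [0,0,0],
    [0,0,0],
    [0,0,0],
  ],
  twist=[0,0,0,0,0],
)

```text
time: 15.88
tool_pos: [498.4, -67.7, 77.8]
tcp_rot: [3.133, 0.003, 2.939]
contact_force: [9.4, 28.7, 5.4]
grip_width: 0.3
finger_force: 12.2
```

Request:
arm_command(
  gripper=[30,30,30,30,30],
  dp=[
    [0,0.5,0],
    [0,0.2,-0.8],
    [0,0,-1],
    [0,0,-1],
    [0,0,0],
  ],
  twist=[0,0,0,0,0],
)

```text
time: 16.5
tool_pos: [501.1, -56.2, 148.5]
tcp_rot: [-3.141, 0.004, 2.94]
contact_force: [-0.2, -0.1, 0.3]
grip_width: 30.1
finger_force: 0.0
```

Run:
```python
from plant import *
import cv2
o=get_obs();print(o["tool_pos"],o["tcp_rot"],o["grip_width"])
a=capture("wrist")[90:290,140:400,::-1];cv2.imwrite("pics/w4.png",cv2.resize(a,None,fx=3,fy=3,interpolation=2))
```

```text
[501.13025456 -56.24201967 148.46168094] [-3.14087435  0.00444397  2.94021262] 30.121880625726078
```

View pics/w4.png

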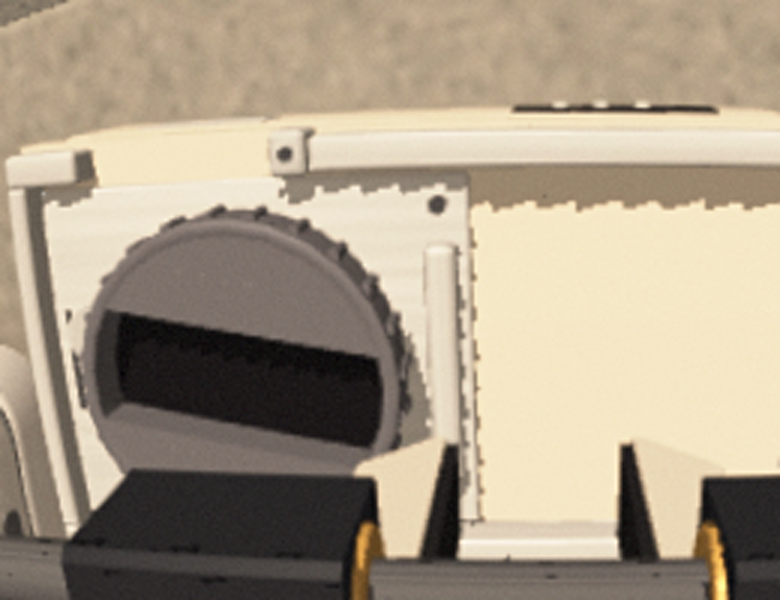

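Run:
```python
from plant import *
from h import *
c=get_calibration("wrist");o=get_obs()
q=lambda u,v:(140+u/3,90+v/3)
for n,u,z in[("top ctr",(241,377),87.5),("L edge",(88,355),87.5),("R edge",(398,400),87.5),("front edge",(232,222),87.5),("slot nearR corner",(105,308),87.5),("slot nearL",(380,355),87.5),("slot farR",(105,413),87.5),("slot farL",(367,446),87.5),("floor R",(120,370),75),("floor L",(380,400),75),("rib front end L",(458,250),84),("keeper",(285,155),83)]:
    p=ray(c,o,q(*u),z);print(n,p.round(1),M([0,0,.194],[p[:2].tolist()+[0]]-np.array([493.1,-93.7,0])).round(1)[0,:2])
```

```text
top ctr [ 482.9 -130.4   87.5] [ -3.  -37.9]
L edge [ 468.5 -172.2   87.5] [ -9.  -81.8]
R edge [496.8 -91.5  87.5] [3.2 2.9]
front edge [ 443.8 -121.1   87.5] [-43.1 -36.4]
slot nearR corner [ 457.3 -162.6   87.5] [-21.9 -74.5]
slot nearL [484.3 -92.9  87.5] [-8.7 -1. ]
slot farR [ 485.2 -173.    87.5] [  7.5 -79.3]
slot farL [ 507.5 -102.6   87.5] [15.9 -6. ]
floor R [ 477.4 -171.1   75. ] [ -0.5 -79. ]
floor L [500.1 -99.2  75. ] [ 7.9 -4. ]
rib front end L [463.2 -68.4  84. ] [-34.2  19. ]
keeper [ 431.2 -105.    83. ] [-58.6 -23. ]
```

Request:
arm_command(
  gripper=[26,26,26,26,26],
  dp=[
    [0.06,-0.8,0],
    [0,-0.8,0],
    [0,-0.8,0],
    [0,-0.7,0],
    [0,0,0],
  ],
  twist=[0,0,0,1,0.5],
)

```text
time: 17.18
tool_pos: [482.2, -132.1, 145.3]
tcp_rot: [-3.141, -0.002, 2.806]
contact_force: [0.0, 0.1, 0.6]
grip_width: 25.7
finger_force: 0.0
```

Request:
arm_command(
  gripper=[26,26,26,26,26],
  dp=[
    [0,0,0.8],
    [0,0,0.8],
    [0,0,0.5],
    [0,0,0.1],
    [0,0,0],
  ],
  twist=[0,0,0,0,0],
)

```text
time: 17.8
tool_pos: [483.4, -131.0, 91.8]
tcp_rot: [-3.141, 0.0, 2.81]
contact_force: [0.7, -0.2, -0.2]
grip_width: 25.8
finger_force: 0.0
```

Run:
```python
from plant import *
import cv2
o=get_obs();print(o["tool_pos"],o["tcp_rot"],o["grip_width"],o["contact_force"])
a=capture("wrist")[120:320,190:450,::-1];cv2.imwrite("pics/w5.png",cv2.resize(a,None,fx=3,fy=3,interpolation=2))
```

```text
[ 483.36469576 -130.98694312   91.75741299] [-3.14148046e+00  1.36509464e-04  2.80989501e+00] 25.784555475817694 [ 0.65073248 -0.20817585 -0.24228884]
```

View pics/w5.png

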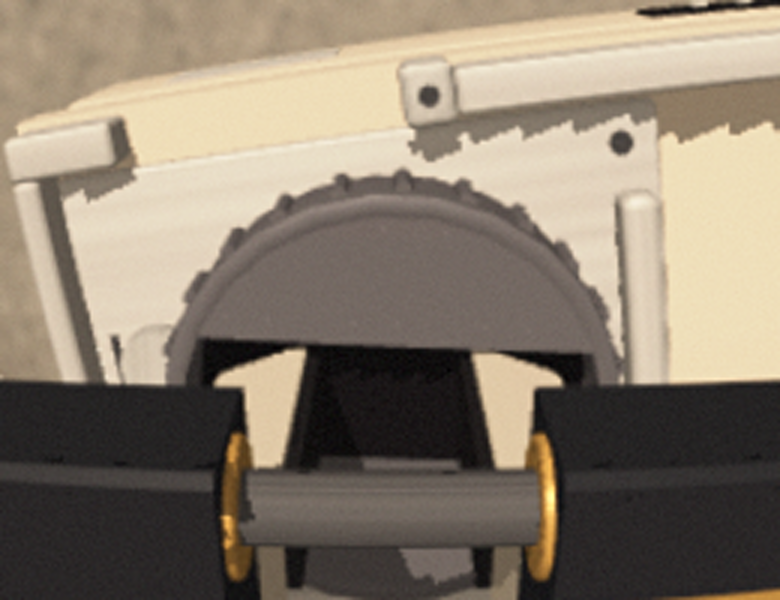

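The fingertips (215–565) sit centred in the slot (200–590) and nearly parallel to it. I'll go in.

Request:
arm_command(
  gripper=[26,26,26,26,26],
  dp=[
    [0,0,0.15],
    [0,0,0.15],
    [0,0,0.15],
    [0,0,0.08],
    [0,0,0],
  ],
  twist=[0.3,0,0,0,0],
)

```text
time: 18.48
tool_pos: [483.9, -131.1, 84.3]
tcp_rot: [-3.141, 0.005, 2.784]
contact_force: [-16.5, 6.3, 54.1]
grip_width: 25.8
finger_force: 27.6
```

Run:
```python
from plant import *
from h import *
o=get_obs();print(o["tool_pos"],o["contact_force"],o["moment"])
R=Ro.from_euler('xyz',o["tcp_rot"]).as_matrix()
f=R.T@o["contact_force"];m=R.T@o["moment"]*1000
print("tool",f,m, "CoP if ref TCP: x=",-m[1]/f[2]," y=",m[0]/f[2])
```

```text
[ 483.89058759 -131.09749407   84.33107374] [-16.51369726   6.30926375  54.10340206] [ 1.16152364  2.75965727 -0.02710865]
tool [ 17.42640401   0.09774801 -54.18485037] [-122.73876922 2991.63125106   25.650069  ] CoP if ref TCP: x= 55.21158092764809  y= 2.2651860877501915
```

Request:
arm_command(
  gripper=[26,26,26,26,26],
  dp=[
    [0,0,-0.3],
    [0,0,-0.1],
    [0,0,0],
    [0,0,0],
    [0,0,0],
  ],
  twist=[0,0,0,0,0],
)

```text
time: 19.1
tool_pos: [483.0, -130.8, 87.9]
tcp_rot: [-3.142, -0.001, 2.784]
contact_force: [0.9, 0.0, 0.4]
grip_width: 26.0
finger_force: 0.0
```

Run:
```python
from plant import *
from h import *
import cv2
c=get_calibration("wrist");o=get_obs();print(o["tool_pos"],o["tcp_rot"],o["contact_force"],o["moment"])
T=np.linalg.inv(c["mount"]);K=c["mtx"]
def px(p):  # tool point -> pixel
    q=T[:3,:3]@np.array(p,float)+T[:3,3];r=np.hypot(*q[:2]);th=np.arctan2(r,q[2]);return q[:2]/r*th*K[0,0]+K[:2,2]
for s in(-1,1):
    for x in(9.5,-9.5): print(s,x,[px((x,s*y,0)).round(1).tolist() for y in(13,32)])
im=capture("wrist").astype(int);cv2.imwrite("pics/w6.png",im[:,:,::-1].astype(np.uint8))
for u in(255,270,280,300,320,340,360,370,385): print(u,[tuple(im[v,u]) for v in range(224,256,2)] if u in(280,320,360) else im[218:262:2,u].mean(1).astype(int).tolist())
```

```text
[ 483.0172722  -130.81464002   87.88553381] [-3.14157813e+00 -1.04355136e-03  2.78364675e+00] [0.91427039 0.03150481 0.41268461] [ 0.07943103 -0.14512978  0.02351249]
-1 9.5 [[296.8, 239.4], [263.0, 239.1]]
-1 -9.5 [[297.7, 269.3], [265.3, 268.8]]
1 9.5 [[343.7, 239.4], [377.4, 239.0]]
1 -9.5 [[342.7, 269.2], [375.0, 268.6]]
255 [92, 114, 114, 110, 110, 106, 93, 97, 110, 101, 45, 41, 35, 33, 37, 32, 35, 35, 32, 35, 36, 34]
270 [104, 104, 104, 104, 105, 105, 106, 106, 108, 100, 24, 24, 145, 198, 196, 166, 67, 24, 18, 18, 17, 15]
280 [(np.int64(115), np.int64(102), np.int64(97)), (np.int64(113), np.int64(102), np.int64(94)), (np.int64(114), np.int64(104), np.int64(100)), (np.int64(118), np.int64(106), np.int64(102)), (np.int64(114), np.int64(105), np.int64(99)), (np.int64(117), np.int64(104), np.int64(97)), (np.int64(118), np.int64(105), np.int64(98)), (np.int64(78), np.int64(68), np.int64(61)), (np.int64(142), np.int64(123), np.int64(99)), (np.int64(222), np.int64(198), np.int64(164)), (np.int64(224), np.int64(201), np.int64(167)), (np.int64(224), np.int64(200), np.int64(167)), (np.in
[... 1367 characters left out ...]
(106), np.int64(100)), (np.int64(114), np.int64(102), np.int64(95)), (np.int64(115), np.int64(103), np.int64(98)), (np.int64(188), np.int64(165), np.int64(135)), (np.int64(223), np.int64(199), np.int64(167)), (np.int64(224), np.int64(201), np.int64(168)), (np.int64(225), np.int64(203), np.int64(168)), (np.int64(224), np.int64(200), np.int64(168)), (np.int64(224), np.int64(200), np.int64(167)), (np.int64(223), np.int64(200), np.int64(168)), (np.int64(222), np.int64(198), np.int64(164))]
370 [107, 106, 104, 109, 107, 107, 107, 106, 105, 106, 106, 19, 97, 195, 196, 165, 34, 34, 29, 23, 24, 22]
385 [97, 112, 107, 104, 102, 102, 100, 101, 105, 105, 101, 44, 32, 28, 26, 43, 34, 36, 34, 35, 34, 38]
```

Request:
arm_command(
  gripper=[26,26,26,26,26],
  dp=[
    [-0.2,0,0],
    [0,0,0.1],
    [0,0,0.1],
    [0,0,0],
    [0,0,0],
  ],
  twist=[0,0,0,0,0],
)

```text
time: 19.77
tool_pos: [488.3, -132.8, 85.0]
tcp_rot: [-3.141, 0.002, 2.784]
contact_force: [-3.7, 1.9, 15.0]
grip_width: 26.0
finger_force: 7.6
```

Request:
arm_command(
  gripper=[26,26,26,26,26],
  dp=[
    [0,0,-0.15],
    [0.18,0,0],
    [0,0,0],
    [0,0,0],
    [0,0,0],
  ],
  twist=[0,0,0,0,0],
)

```text
time: 20.4
tool_pos: [483.7, -131.1, 87.1]
tcp_rot: [-3.142, -0.0, 2.784]
contact_force: [0.7, -0.4, 0.0]
grip_width: 26.0
finger_force: 0.0
```

Request:
arm_command(
  gripper=[26,26,26,26,26],
  dp=[
    [0,0,0],
    [0,0,0],
    [0,0,0],
    [0,0,0],
    [0,0,0],
  ],
  twist=[1,1,1,1,1],
)

```text
time: 21.02
tool_pos: [484.3, -131.6, 87.3]
tcp_rot: [3.141, 0.002, 2.345]
contact_force: [1.8, -1.6, -0.5]
grip_width: 26.0
finger_force: 1.6
```

Run:
```python
from plant import *
o=get_obs();print(o["tool_pos"],o["tcp_rot"],o["contact_force"],o["moment"])
```

```text
[ 484.31452921 -131.55878837   87.31016867] [3.14140099e+00 1.59643009e-03 2.34471569e+00] [ 1.8407972  -1.59824711 -0.48125935] [-0.16080142 -0.28272393  0.12155719]
```

The twist meets about 0.1 N m, so the tips are in the slot (floor near z 84) and turning the dial.

Request:
arm_command(
  gripper=[26,26,26,26,26],
  dp=[
    [0,0,0],
    [0,0,0],
    [0,0,0],
    [0,0,0],
    [0,0,0],
  ],
  twist=[1,1,1,1,1],
)

```text
time: 21.65
tool_pos: [484.1, -131.3, 87.3]
tcp_rot: [3.141, 0.001, 1.908]
contact_force: [1.7, -0.2, -0.2]
grip_width: 26.2
finger_force: 1.6
```

Request:
arm_command(
  gripper=[26,26,26,26,26],
  dp=[
    [0,0,0],
    [0,0,0],
    [0,0,0],
    [0,0,0],
    [0,0,0],
  ],
  twist=[1,1,1,1,0],
)

```text
time: 22.28
tool_pos: [483.9, -131.1, 87.2]
tcp_rot: [3.141, 0.0, 1.563]
contact_force: [-0.6, -0.4, 0.8]
grip_width: 26.0
finger_force: 0.4
```

Run:
```python
from plant import *
o=get_obs();print(o["tool_pos"],o["tcp_rot"],o["contact_force"],o["moment"])
```

```text
[ 483.90149424 -131.10240915   87.20682552] [3.14129508e+00 1.77614175e-04 1.56286364e+00] [-0.6453656  -0.40408854  0.83944534] [ 0.0120756  -0.13565214  0.06075305]
```

Request:
arm_command(
  gripper=[26,26,26,26,26],
  dp=[
    [0,0,0],
    [0,0,0],
    [0,0,0],
    [0,0,0],
    [0,0,0],
  ],
  twist=[1,1,0.5,0,0],
)

```text
time: 22.9
tool_pos: [483.8, -131.0, 87.2]
tcp_rot: [3.141, -0.0, 1.346]
contact_force: [1.7, 0.9, -0.4]
grip_width: 25.8
finger_force: 1.0
```

Request:
arm_command(
  gripper=[26,26,26,26,26],
  dp=[
    [0,0,0],
    [0,0,0],
    [0,0,0],
    [0,0,0],
    [0,0,0],
  ],
  twist=[0.8,0.7,0.5,0,0],
)

```text
time: 23.52
tool_pos: [484.0, -130.9, 87.3]
tcp_rot: [3.141, -0.0, 1.171]
contact_force: [3.5, 3.3, -0.2]
grip_width: 26.0
finger_force: 7.0
```

Run:
```python
from plant import *
o=get_obs();print(o["tool_pos"],o["tcp_rot"],o["contact_force"],o["moment"])
```

```text
[ 484.0229013  -130.89437545   87.27957975] [ 3.14101256e+00 -2.32801068e-04  1.17093717e+00] [ 3.48345816  3.27701706 -0.17554668] [ 0.52878861 -0.61659924  0.45082354]
```

Request:
arm_command(
  gripper=[26,26,26,26,26],
  dp=[
    [0,0,0],
    [0,0,0],
    [0,0,0],
    [0,0,0],
    [0,0,0],
  ],
  twist=[0.5,0.3,0,0,0],
)

```text
time: 24.15
tool_pos: [483.8, -130.8, 87.4]
tcp_rot: [3.141, 0.0, 1.103]
contact_force: [3.3, 4.2, 1.2]
grip_width: 26.3
finger_force: 31.6
```

Run:
```python
from plant import *
o=get_obs();print(o["tcp_rot"],o["contact_force"],o["moment"])
```

```text
[3.14121651e+00 4.13947654e-04 1.10305812e+00] [3.26811436 4.22984707 1.24748155] [ 0.65777219 -0.58187616  1.80198269]
```

Request:
arm_command(
  gripper=[26,26,26,26,26],
  dp=[
    [0,0,0],
    [0,0,0],
    [0,0,-0.4],
    [0,0,-1],
    [0,0,-1],
  ],
  twist=[-0.9,-0.9,0,0,0],
)

```text
time: 24.78
tool_pos: [483.3, -131.4, 148.3]
tcp_rot: [-3.141, 0.0, 1.254]
contact_force: [0.5, 0.3, 0.2]
grip_width: 26.0
finger_force: 0.0
```

Request:
arm_command(
  gripper=[26,26,26,26,26],
  dp=[
    [0,1,-0.5],
    [0,1,0],
    [0,1,0],
    [0,0,0],
    [0,0,0],
  ],
  twist=[0,0,0,0,0],
)

```text
time: 25.4
tool_pos: [554.1, -154.1, 159.7]
tcp_rot: [-3.14, 0.0, 1.255]
contact_force: [0.3, 0.5, 0.0]
grip_width: 26.0
finger_force: 0.0
```

Run:
```python
from plant import *
from h import *
import cv2
c=get_calibration("wrist");o=get_obs();print(o["tool_pos"],o["tcp_rot"],o["contact_force"])
im=capture("wrist");g=cv2.cvtColor(im,cv2.COLOR_RGB2GRAY)
# remap to a 1px=1mm top view at z=98, in module axes around the dial
T=c["mount"];R=Ro.from_euler('xyz',o["tcp_rot"]).as_matrix()
a=np.arange(-60,61.);X,Y=np.meshgrid(a,a);P=M([484,-131,-.194],np.c_[X.ravel(),Y.ravel(),np.full(X.size,90.)])
q=((P-o["tool_pos"])@R-T[:3,3])@T[:3,:3];r=np.hypot(q[:,0],q[:,1]);k=np.arctan2(r,q[:,2])/r*c["mtx"][0,0]
uv=(q[:,:2]*k[:,None]+c["mtx"][:2,2]).astype(np.float32)
w=cv2.remap(g,uv[:,0].reshape(X.shape),uv[:,1].reshape(X.shape),cv2.INTER_LINEAR)
for i in range(10,111,5): print(''.join('#' if v<40 else '+' if v<130 else '.' for v in w[120-i,::2]))  # rows: module y falling; cols: x rising
```

```text
[ 554.06455502 -154.11000198  159.67965156] [-3.14030459e+00  1.24378754e-04  1.25543001e+00] [0.31196397 0.49375124 0.01706555]
........+++..................................................
........+++.......................+..........................
........+++............++..++++++++++++++++..................
........+++.........+++............++++++++++................
........+++.....+....................+.+..++++++.............
........+++..++..................+.+++++++++.+++++.....++....
.......+++..+..................+..+++++++++++..++++.....+....
....+...+.+.......................+++++++++++++.++++...++....
.........++++###################################.++++...+....
.........++++###################################+.+++..++....
........+++++###################################+.+++..+.....
........+++++####################################.+++..++....
+........+++++##################################+.+++..++....
+........+++++++++++++++++++++++++++++++++++++++.++....++....
..........++....+.+.+.++++++++++++++++++++++++..+++...++.....
++.........+++.+.+.++++++++++++++++++++++++++..+++.+++.......
++....+###############++++++++++++++++++++++++++++++++##.....
++++#######################################++++++++++##+.....
#############################################+++++++###......
############################################++++++++##+......
##########################################+++++++++###+......
```

The slot now lies along module x and the twist met a hard stop at 1.8 N m. The cover is shut and the arm is clear.

```bash
python3 -c "
from plant import *
print(close_job())"
```

```text
the job is handed in; nothing more can be done
None
```

I pressed the cartridge home and pushed the cover shut, each to its hard stop, then turned the dial clockwise until it locked with its slot along module x; the job was handed in at about 25 s with the arm clear, and no verdict came back.

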